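# Prime a diesel injection pump and hold its control lever at full delivery

## Task

This diesel injection pump is on the bench and I am about to turn it over by hand: give the hand primer on its feed pump two full strokes, each right down to the bottom and then let back up by its spring to the top. After that push the long control lever over against its return spring until it is on the full-delivery stop, and keep it held there: finish while still holding it, because it springs back if you let go. Leave the short stop lever and everything else on the bench alone.

Things in the scene. Friction and masses are not known exactly. Their poses are not given: they have to be found in the camera images.
- pump: Four-cylinder in-line diesel injection pump of cast aluminium, fixed on a dark steel plate 170 x 310 x 12 mm. Origin on the bench under its centre line; z up, y along it: governor housing (96 mm wide, 149 high) at y 43 to 150 mm, pump block (76 wide, 146 high, four valve holders to 183 high) at y -143 to 43, round drive coupling at y -187. Its -x side is the control side, with hand primer and control lever.
- primer (a joint): Travel of the hand primer's plunger in m: 0 = up (where its spring keeps it), 0.022 = pressed down to its stop. Pressing it straight down takes about 5 N at the top and 10 N at the bottom, more if pressed fast (40 N per m/s); it rises by itself in about 0.2 s.
- primer_top (a point): Centre of the flat top of the hand primer's knob, a black plastic disc 33 mm across, 18 mm high, on a 9 mm upright steel rod above the feed pump. At rest the top is 174 mm above the bench; it goes 22 mm straight down with the plunger. In the pump's frame it is at x = -84, y = -62 mm; the knob's edge is about 30 mm clear of the pump block.
- control_lever (a joint): Control lever angle, rad: 0 = at rest on the idle stop, leaning 0.45 rad from upright towards the governor end (pump +y); 0.9 = on the full-delivery stop, leaning 0.45 rad towards the drive coupling (pump -y). The return spring always pulls it back to 0, with 0.29 N m at 0 and 0.67 N m at 0.9 (about 4 to 11 N to push it, the more the nearer to the shaft).
- lever_pivot (a point): Control lever: the long flat steel arm beside the governor, on the control side, 9 mm thick along the shaft, 16 wide, 90 from shaft to rounded tip. A 12 mm ball stud sticks out 23 mm away from the pump, 46 mm from the shaft. This point is on the shaft axis, mid-thickness: pump x -80, y 82 mm, 120 mm above the bench, 32 mm out from the governor. x along the shaft (pump x), z along the arm to its tip.
- lever_tip (a point): Middle of the rounded tip of the control lever, 90 mm from its shaft; 201 mm above the bench at both stops, 210 mm midway. The 40 mm of the arm next to the tip are free on both flanks; the stop screws on brackets stand farther down.
- stop_lever (a joint): Angle of the short stop lever (50 mm arm, 12 mm wide) on the other (+x) side of the governor, in rad: 0 = at rest, sprung; to be left there.
- spanner: Loose steel spanner 150 mm long, lying on the bench beside the control side of the pump; origin under its middle, x along it.
- screwdriver: Loose screwdriver 190 mm long; origin under its middle, x along it.
- coupling_half: Loose dark steel coupling half, a flange 72 mm across with a 38 mm hub, 34 mm high; origin under its centre.
- valve_holder: Loose steel valve holder, 25 mm across, 42 mm high, standing between the pump and the spanner; origin under its centre.
- oil_bottle: Closed grey plastic oil bottle 64 mm across, 170 mm high; origin under its centre.
- parts_cup: Small empty steel bowl 80 mm across, 50 mm high; origin under its centre.
- filter: White spin-on fuel filter 76 mm across, 104 mm high; origin under its centre.

How it is judged:
On the way, in this order (a step that is already met when the one before it is completed fails the run):
1. hand primer pressed down to its stop (first stroke) (value of joint primer above 0.0195 m), for 0.1 s.
2. hand primer back up (value of joint primer below 0.003 m), for 0.1 s.
3. hand primer pressed down to its stop (second stroke) (value of joint primer above 0.0195 m), for 0.1 s.
4. hand primer back up (value of joint primer below 0.003 m), for 0.1 s.
5. the fingers hold the control lever on its full-delivery stop (value of joint control_lever above 0.85 rad and contact force between the fingers and control_lever above 3 N), for 0.3 s.
At the end, for the whole second after the job is handed in: The robot's fingers hold the control lever on its full-delivery stop (lever above 0.85 of 0.9 rad, fingers pushing on it with more than 3 N), the hand primer is up (within 3 mm), the stop lever is at rest (below 0.1 rad) and every loose thing is within 30 mm of where it was (all of step 5 and value of joint primer below 0.003 m and value of joint stop_lever below 0.1 rad and distance of each of spanner, screwdriver, coupling_half, valve_holder, oil_bottle, parts_cup, filter from where it was at the start of the episode below 0.03 m); the arm keeps its last pose, push and grip.
It fails at once if the stop lever is moved (value of joint stop_lever above 0.15 rad).
It fails at once if a loose thing on the bench is knocked more than 30 mm (distance of any of spanner, screwdriver, coupling_half, valve_holder, oil_bottle, parts_cup, filter from where it was at the start of the episode above 0.03 m).
It also fails if it takes over 48 s, if anything falls off the work surface, if the arm or the gripper's body presses on something with over 40 N, if the wrist force passes 120 N, or if a joint passes its speed limit or range.

## Robot

A 7-joint arm with a two-finger parallel gripper is mounted at the origin on the work surface. World frame = base frame: x ahead of the robot, y to its left, z up, the work surface at z = 0. Lengths are in m, angles in rad, forces in N, time in s.
With the tool pointing down it reaches from about 0.425 to 0.875 m from the base axis. Payload 8.4 kg.
Tool frame: the origin (TCP) lies at the very end of the fingers, on their centre line; the grasp point (between the pads) lies 19 mm behind it; z points along the fingers, y is the line along which they close (so a half turn about z gives the same grasp; the last joint's range is limited). The gripper opens to 85 mm and grips with 20 to 120 N. Pads are 22 mm wide; open, the fingers measure 114 mm over their backs; the gripper's body (76 mm by 85 mm) begins 54 mm behind the grasp point. The pads swing forward as they close: fully open they stand 13 mm farther back than shut.
Start: joints at [1.12, 0.333, 0.04, 1.465, -0.013, 1.343, -0.059], TCP at [0.224, -0.61, 0.231] pointing down, gripper open.
Joint ranges: [-2.58, 2.58], [-0.38, 2.09], [-1.3, 1.39], [0.25, 2.4], [-1.5, 4.64], [0.08, 2.09], [-2.65, 2.65]. Speed limits (rad/s): [2.22, 2.22, 2.79, 2.79, 3.14, 3.14, 3.14].

## Interface

Orientations are given as a rotation vector (axis times angle).
In Python, from workcell import arm gives the robot as it stands.
- The arm moves only by the tool step_arm, never from a script. Its argument "steps" is a list of rows, each a list of 3 entries, a list of its own where there are three numbers: the opening, from 0 (shut) to 1 (fully open), then the shift along the tool's x, y, z in m, then the turn, a rotation vector about the tool's x, y, z in degrees. In form: [[claw, [dx, dy, dz], [ax, ay, az]], ...]. A call has 1 to 10 rows; each row shifts and turns the commanded pose from where the row before left it, along the tool's axes as they then stand; what a row does not reach is not made up. A row lasts 1/8 s, in which the tool goes at most 62.5 mm and 10.7 degrees, less where a joint would pass 70% of its speed; a pose out of reach is approached as far as the arm can. A call is refused whole if a number of a shift passes 0.0625 or a number of a turn 10.7, either way. A call with a gripper value outside its range is refused whole. The fingers move at their own pace and stop on an object; the grip force is fixed at half the most. Time passes only in rows, so rows that do not move let the fingers close. It gives the time, the measured TCP pose, the force, the opening and the grip force at its end, in the units of the state.
- arm.sense(): the state, without advancing time (a new reading comes with each control period).
- arm.camera(name): name is "scene" or "top"; returns a dict with "image" (420x560x3 uint8, red, green, blue), "depth" (420x560 float32, m along the optical axis (not along the pixel's ray), 0 where there is no reading), "intrinsics" (3x3 intrinsics, pixels), "dist" ([k1, k2, p1, p2, k3] as OpenCV has them; the pictures are not rectified), "rvec" (rotation vector, rad) and "tvec" (3), from world to camera coordinates, as OpenCV has them. Camera axes: x right, y down, z forward; pixel columns grow to the right and rows downward; lengths in m; the calibration is good to about 2 mm. A picture is of the moment at which its call begins.
- arm.sign_off(): hands the job in; it is judged then, once.
The state is a dict: "t": time; "joint_positions": joint angles; "joint_velocities": joint speeds; "joint_torque": joint torques, N m; "ee_pos": TCP position; "ee_rot": TCP orientation; "ft_force": force on the tool from outside, world axes, zero at the start; "moment": the same for the moment, N m; "grip_width": finger opening in m; "finger_force": force on a finger pad.
Only numpy, scipy, OpenCV 4.12 (cv2) and the standard library are available. Lean on these libraries where they do the work, as an engineer would, in place of code of your own. Each camera call takes 0.05 s, during which the arm holds its last target. There are 200 camera calls.

## Working session

There is one attempt and no reset: what is moved stays moved. The work goes in short steps, Python scripts to look and compute and a tool call to move; the robot and the scene stay as the last step left them, time stands still between calls to the robot, and variables do not carry over. Pictures are saved under pics/ and viewed, at most 10 in all, crops included, and the job is handed in when it is done.

Besides the shell and the picture viewer there is one more tool, called after "Call:" as name(argument=value, ...), one argument or row to a line, values as JSON. step_arm: Moves the arm, as the interface text tells. Its arguments: {"type":"object","properties":{"steps":{"type":"array"}},"required":["steps"]}

```bash
mkdir -p pics; cat > h.py <<'E'
import numpy as np, cv2
from workcell import arm
def snap(n,f):
    c=arm.camera(n); np.savez('pics/'+f+'.npz',**c); cv2.imwrite('pics/'+f+'.png',c['image'][:,:,::-1]); return c
def cloud(c):
    h,w=c['depth'].shape; u,v=np.meshgrid(np.arange(w),np.arange(h))
    K=np.array(c['intrinsics']);p=cv2.undistortPoints(np.stack([u,v],-1).reshape(-1,1,2).astype(float),K,np.array(c['dist'])).reshape(h,w,2)
    d=c['depth'];P=np.dstack([p*d[...,None],d]);R=cv2.Rodrigues(np.array(c['rvec'],float))[0]
    return (P-np.array(c['tvec']).ravel())@R
E
python3 - <<'E'
from h import *
for n in('scene','top'): snap(n,n+'1')
s=arm.sense();print(s['t'],s['ee_pos'],s['ee_rot'],s['grip_width'])
a=[cv2.imread(f'pics/{n}1.png') for n in('scene','top')]
E
```

```text
0.1 [ 0.22382332 -0.60981917  0.23051204] [-3.09173412e+00 -5.49494294e-01  5.73035790e-04] 0.08571397186009654
```

View pics/scene1.png

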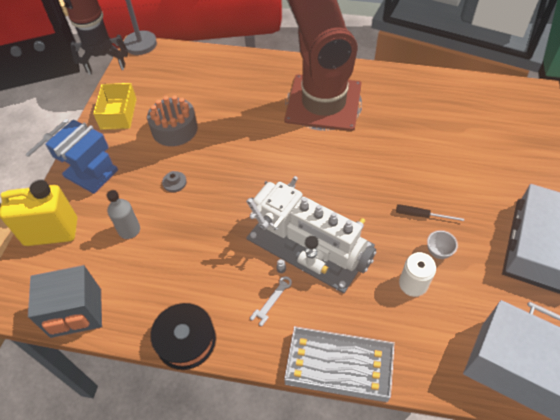

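View pics/top1.png

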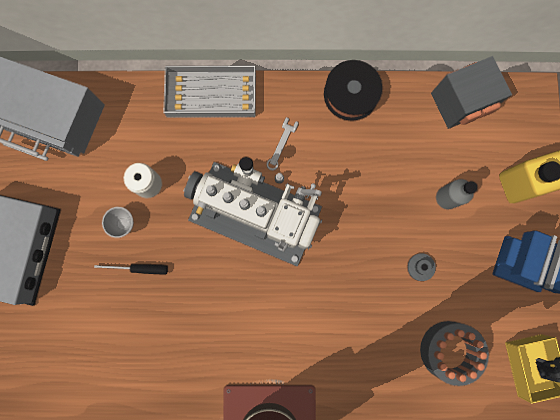

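The scene view shows the pump with its control side away from the robot; in the top view the knob is at about (246,163), the valve holders run (211,190) to (261,210), and the lever is at about (310,190). Next I'll enlarge the crops and read the 3D points.

```bash
python3 - <<'E'
from h import *
c=np.load('pics/top1.npz'); P=cloud(c); np.save('pics/topP.npy',P)
im=c['image'][:,:,::-1][130:280,170:340]; a=cv2.resize(im,None,fx=4,fy=4,interpolation=cv2.INTER_CUBIC)
cv2.imwrite('pics/crop1.png',a[:600,:800])
s=np.load('pics/scene1.npz');Q=cloud(s)
cv2.imwrite('pics/crop2.png',cv2.resize(s['image'][:,:,::-1][170:300,235:385],None,fx=4.5,fy=4.5,interpolation=cv2.INTER_CUBIC))
for nm,D in(('top',P),('scene',Q)):
    r=D.reshape(-1,3); m=(abs(r[:,2]-.174)<.006)&(r[:,0]>.4)&(r[:,0]<.9)&(abs(r[:,1])<.35)
    for lo,hi in((.168,.179),(.179,.19),(.19,.215)):
        M=((D[...,2]>lo)&(D[...,2]<hi)&(D[...,0]>.4)&(D[...,0]<.9)&(abs(D[...,1])<.35)).astype(np.uint8)
        n,l,st,ce=cv2.connectedComponentsWithStats(M)
        for i in range(1,n):
            if st[i,4]>5: print(nm,lo,st[i,4],ce[i].round(0),D[l==i].mean(0).round(4),D[l==i].max(0).round(3),D[l==i].min(0).round(3))
E
```

```text
top 0.168 145 [246. 163.] [0.6484 0.0529 0.1733] [0.665 0.068 0.178] [0.634 0.038 0.168]
top 0.168 30 [210. 189.] [0.5862 0.1335 0.1756] [0.596 0.143 0.179] [0.579 0.125 0.173]
top 0.168 11 [309. 191.] [ 0.5824 -0.0944  0.1742] [ 0.587 -0.091  0.179] [ 0.578 -0.098  0.17 ]
top 0.168 31 [227. 196.] [0.5707 0.0949 0.1754] [0.579 0.104 0.179] [0.563 0.086 0.169]
top 0.168 20 [245. 203.] [0.553  0.0542 0.1753] [0.563 0.065 0.178] [0.547 0.049 0.171]
top 0.168 29 [261. 210.] [0.5378 0.0167 0.1749] [0.547 0.026 0.179] [0.531 0.01  0.168]
top 0.179 28 [210. 188.] [0.5874 0.1335 0.1826] [0.595 0.14  0.187] [0.579 0.128 0.179]
top 0.179 17 [314. 192.] [ 0.5779 -0.103   0.1841] [ 0.586 -0.097  0.189] [ 0.571 -0.115  0.18 ]
top 0.179 26 [227. 195.] [0.5709 0.0946 0.1828] [0.576 0.101 0.188] [0.565 0.087 0.179]
top 0.179 27 [243. 202.] [0.5555 0.0567 0.1822] [0.563 0.064 0.188] [0.55  0.048 0.179]
top 0.179 25 [260. 209.] [0.5389 0.0182 0.1836] [0.544 0.023 0.186] [0.534 0.012 0.18 ]
top 0.19 41 [317. 192.] [ 0.5766 -0.1096  0.1983] [ 0.584 -0.099  0.204] [ 0.569 -0.119  0.19 ]
scene 0.168 32 [3
[... 389 characters left out ...]
1354 0.1743] [0.599 0.144 0.178] [0.579 0.125 0.169]
scene 0.168 122 [311. 241.] [0.6534 0.0536 0.1733] [0.668 0.069 0.179] [0.637 0.039 0.168]
scene 0.179 18 [304. 199.] [0.5421 0.0188 0.1829] [0.547 0.025 0.185] [0.536 0.014 0.181]
scene 0.179 23 [252. 205.] [ 0.5826 -0.1039  0.1841] [ 0.589 -0.096  0.19 ] [ 0.578 -0.116  0.179]
scene 0.179 17 [318. 207.] [0.558  0.0569 0.1826] [0.564 0.061 0.186] [0.551 0.051 0.18 ]
scene 0.179 21 [333. 214.] [0.5736 0.0957 0.1824] [0.581 0.101 0.186] [0.565 0.09  0.179]
scene 0.179 22 [348. 222.] [0.5903 0.1341 0.1827] [0.596 0.139 0.186] [0.584 0.129 0.18 ]
scene 0.19 40 [250. 201.] [ 0.5796 -0.1088  0.1966] [ 0.586 -0.099  0.204] [ 0.572 -0.119  0.19 ]
```

View pics/crop1.png

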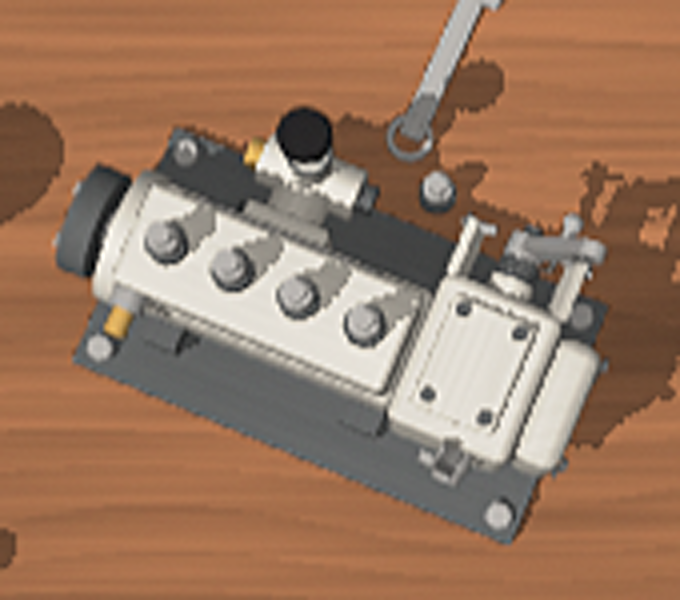

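View pics/crop2.png

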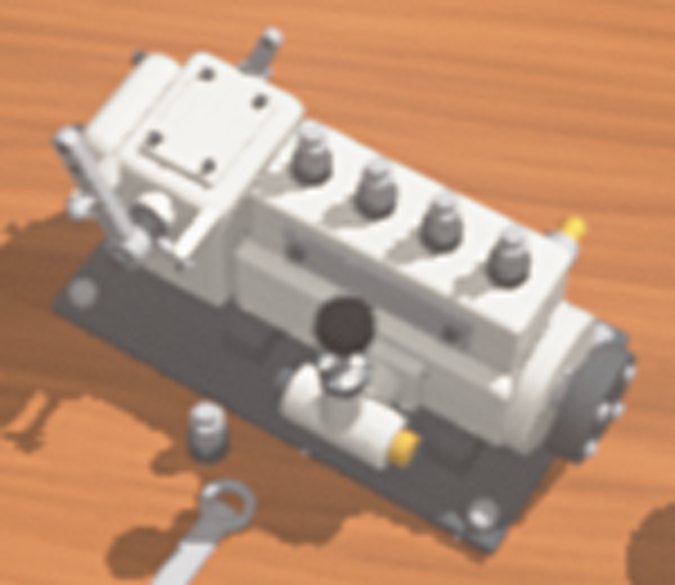

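Everything agrees: pump +y points along about (-0.384, -0.923) in the world, the knob is at (0.650, 0.053, 0.174), and the lever tip is at (0.577, -0.113, 0.20), against (0.576, -0.114, 0.201) predicted from the knob. I'll raise, shut the fingers and travel to above the knob.

Call:
step_arm(
  steps=[
    [0,[0,0,-0.03],[0,0,0]],
    [0,[0.039,-0.03,0],[0,0,0]],
    [0,[0.039,-0.03,0],[0,0,0]],
    [0,[0.039,-0.03,0],[0,0,0]],
    [0,[0.039,-0.03,0],[0,0,0]],
    [0,[0.039,-0.03,0],[0,0,0]],
    [0,[0.039,-0.03,0],[0,0,0]],
    [0,[0.039,-0.03,0],[0,0,0]],
    [0,[0.039,-0.03,0],[0,0,0]],
    [0,[0,0,0],[0,0,0]],
  ],
)

```text
t: 1.35
ee_pos: [0.4363, -0.2733, 0.2612]
ee_rot: [-3.09, -0.56, -0.001]
ft_force: [0.1, -1.1, -0.5]
grip_width: 0.0001
finger_force: 0.0
```

Call:
step_arm(
  steps=[
    [0,[0.039,-0.03,0],[0,0,0]],
    [0,[0.039,-0.03,0],[0,0,0]],
    [0,[0.039,-0.03,0],[0,0,0]],
    [0,[0.039,-0.03,0],[0,0,0]],
    [0,[0.039,-0.03,0],[0,0,0]],
    [0,[0.039,-0.03,0],[0,0,0]],
    [0,[0.039,-0.03,0],[0,0,0]],
    [0,[0.039,-0.03,0],[0,0,0]],
    [0,[0,0,0],[0,0,-9.4]],
    [0,[0,0,0],[0,0,-9.4]],
  ],
)

```text
t: 2.6
ee_pos: [0.6445, 0.0552, 0.2604]
ee_rot: [-2.959, -1.056, 0.002]
ft_force: [0.3, -0.6, 1.1]
grip_width: 0.0003
finger_force: 0.0
```

Call:
step_arm(
  steps=[
    [0,[0,0,0],[0,0,-9.4]],
    [0,[0,0,0],[0,0,-9.4]],
    [0,[0,0,0],[0,0,-9.4]],
    [0,[0,0,0],[0,0,0]],
  ],
)

```text
t: 3.1
ee_pos: [0.6444, 0.0542, 0.2607]
ee_rot: [-2.619, -1.735, 0.001]
ft_force: [-0.1, -0.1, 0.0]
grip_width: 0.0
finger_force: 0.0
```

```bash
cat > st.py <<'E'
from h import *
from scipy.spatial.transform import Rotation as R
s=arm.sense();p=np.array(s['ee_pos']);M=R.from_rotvec(s['ee_rot']).as_matrix()
print(s['t'],p.round(4),s['ft_force'],s['grip_width'],s['joint_positions'])
print(M.round(3))
for n,q in dict(knob=[.650,.053,.174],rest=[.576,-.1144,.201]).items(): print(n,(M.T@(np.array(q)-p)).round(4))
E
python3 st.py; python3 - <<'E'
from h import *
c=snap('scene','scene2');cv2.imwrite('pics/c3.png',cv2.resize(c['image'][:,:,::-1][120:300,220:400],None,fx=3.3,fy=3.3))
E
```

```text
3.1 [0.6444 0.0542 0.2607] [-0.05663284 -0.05832602  0.02321746] 3.909389947196291e-05 [ 0.31357491  0.38167582 -0.6265576   1.40109839  0.22238985  1.43063636
 -0.71060408]
[[ 0.39   0.921 -0.001]
 [ 0.921 -0.39  -0.   ]
 [-0.001 -0.001 -1.   ]]
knob [0.0011 0.0057 0.0867]
rest [-0.1819  0.0029  0.0598]
```

View pics/c3.png

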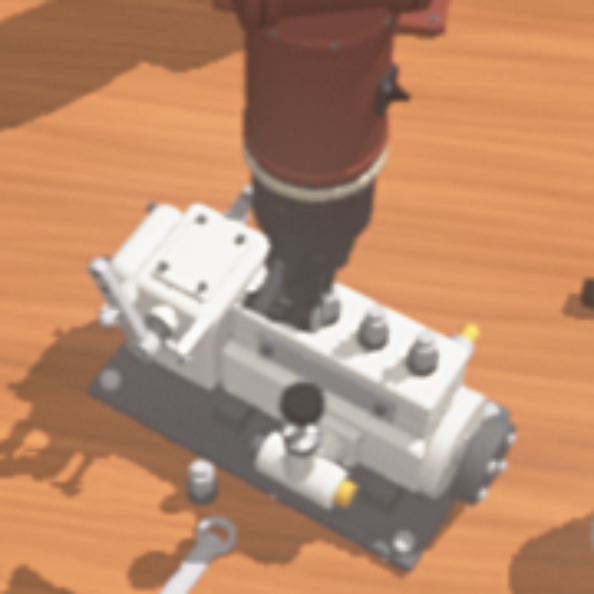

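The shut fingers hang above the knob (about 302,402 in this crop), with the valve holders clear of the gripper. I'll centre over it and come down for the first stroke.

Call:
step_arm(
  steps=[
    [0,[0.001,0.006,0.03],[0,0,0]],
    [0,[0,0,0.03],[0,0,0]],
    [0,[0,0,0.02],[0,0,0]],
    [0,[0,0,0.008],[0,0,0]],
    [0,[0,0,0.008],[0,0,0]],
    [0,[0,0,0.008],[0,0,0]],
    [0,[0,0,0.006],[0,0,0]],
    [0,[0,0,0],[0,0,0]],
  ],
)

```text
t: 4.15
ee_pos: [0.6503, 0.0538, 0.1529]
ee_rot: [2.618, 1.735, -0.0]
ft_force: [-6.5, -1.2, 9.4]
grip_width: 0.0
finger_force: 4.6
```

Call:
step_arm(
  steps=[
    [0,[0,0,0.002],[0,0,0]],
    [0,[0,0,0.001],[0,0,0]],
    [0,[0,0,0],[0,0,0]],
  ],
)

```text
t: 4.53
ee_pos: [0.6505, 0.0539, 0.1521]
ee_rot: [2.617, 1.735, 0.001]
ft_force: [-11.0, -2.5, 22.0]
grip_width: 0.0002
finger_force: 10.6
```

The force jumped to 22 N at z = 0.152, so the plunger is on its stop. I'll let it rise fully and repeat.

Call:
step_arm(
  steps=[
    [0,[0,0,-0.012],[0,0,0]],
    [0,[0,0,-0.015],[0,0,0]],
    [0,[0,0,-0.012],[0,0,0]],
    [0,[0,0,0],[0,0,0]],
    [0,[0,0,0],[0,0,0]],
    [0,[0,0,0],[0,0,0]],
    [0,[0,0,0],[0,0,0]],
  ],
)

```text
t: 5.4
ee_pos: [0.6501, 0.054, 0.1868]
ee_rot: [-2.617, -1.737, 0.001]
ft_force: [0.3, 0.7, -0.5]
grip_width: 0.0001
finger_force: 0.0
```

```bash
python3 st.py; python3 - <<'E'
from h import *
c=snap('scene','scene3');cv2.imwrite('pics/c4.png',cv2.resize(c['image'][:,:,::-1][160:280,240:360],None,fx=4,fy=4))
E
```

```text
5.4 [0.6501 0.054  0.1868] [ 0.28998473  0.69307206 -0.48302154] 8.85081351538974e-05 [ 0.30880468  0.43268453 -0.61539196  1.48908049  0.25361051  1.3011029
 -0.72956575]
[[ 0.388  0.922 -0.001]
 [ 0.922 -0.388  0.   ]
 [-0.    -0.001 -1.   ]]
knob [-0.001   0.0003  0.0128]
rest [-0.184  -0.0029 -0.0141]
```

View pics/c4.png

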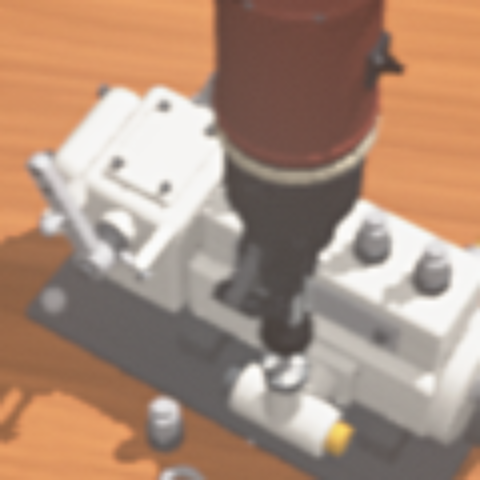

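The knob (about 288,330) is back up under the raised fingers. Second stroke now.

Call:
step_arm(
  steps=[
    [0,[0,0,0.009],[0,0,0]],
    [0,[0,0,0.008],[0,0,0]],
    [0,[0,0,0.008],[0,0,0]],
    [0,[0,0,0.008],[0,0,0]],
    [0,[0,0,0.006],[0,0,0]],
    [0,[0,0,0],[0,0,0]],
    [0,[0,0,0],[0,0,0]],
    [0,[0,0,0],[0,0,0]],
  ],
)

```text
t: 6.45
ee_pos: [0.6507, 0.0541, 0.152]
ee_rot: [2.616, 1.736, 0.002]
ft_force: [-12.4, -2.9, 29.5]
grip_width: 0.0001
finger_force: 14.8
```

Call:
step_arm(
  steps=[
    [0,[0,0,-0.012],[0,0,0]],
    [0,[0,0,-0.015],[0,0,0]],
    [0,[0,0,-0.03],[0,0,0]],
    [0,[0,0,-0.055],[0,0,0]],
    [0,[0,0,0],[0,0,0]],
    [0,[0,0,0],[0,0,0]],
  ],
)

```text
t: 7.2
ee_pos: [0.6501, 0.0539, 0.2598]
ee_rot: [-2.617, -1.737, 0.001]
ft_force: [-0.2, 0.1, -0.3]
grip_width: 0.0
finger_force: 0.0
```

```bash
python3 st.py
```

```text
7.2 [0.6501 0.0539 0.2598] [-0.22314134  0.05657545 -0.28079812] 1.8438237137874846e-05 [ 0.30868833  0.3937362  -0.62445792  1.38759679  0.2283648   1.43312521
 -0.70932945]
[[ 0.388  0.922 -0.001]
 [ 0.922 -0.388 -0.   ]
 [-0.    -0.    -1.   ]]
knob [-0.0009  0.0003  0.0858]
rest [-0.1839 -0.0029  0.0589]
```

Second stroke done: 29 N at the bottom, released, now clear. Tool x is the push direction, so I'll pass over the lever, come down on its idle side and stop about 25 mm short of it.

Call:
step_arm(
  steps=[
    [0,[-0.046,-0.001,0],[0,0,0]],
    [0,[-0.046,-0.001,0],[0,0,0]],
    [0,[-0.046,-0.001,0],[0,0,0]],
    [0,[-0.046,0,0],[0,0,0]],
    [0,[-0.046,0,0],[0,0,0]],
    [0,[0,0,0.04],[0,0,0]],
    [0,[0,0,0.04],[0,0,0]],
    [0,[0,0,0],[0,0,0]],
  ],
)

```text
t: 8.2
ee_pos: [0.5554, -0.1565, 0.1763]
ee_rot: [-2.612, -1.734, 0.008]
ft_force: [-0.3, -0.5, 1.1]
grip_width: 0.0001
finger_force: 0.0
```

```bash
python3 st.py; python3 - <<'E'
from h import *
c=snap('scene','scene4');cv2.imwrite('pics/c5.png',cv2.resize(c['image'][:,:,::-1][150:270,210:350],None,fx=4.5,fy=4.5))
E
```

```text
8.2 [ 0.5554 -0.1565  0.1763] [-0.30038706 -0.5466038   1.12354565] 5.482290749609264e-05 [ 0.65767181  0.27496089 -0.54228515  1.68950807  0.14791933  1.22627725
 -0.31816301]
[[ 0.388  0.921 -0.007]
 [ 0.921 -0.388  0.002]
 [-0.001 -0.008 -1.   ]]
knob [0.2298 0.0058 0.0021]
rest [ 0.0468  0.0024 -0.0247]
```

View pics/c5.png

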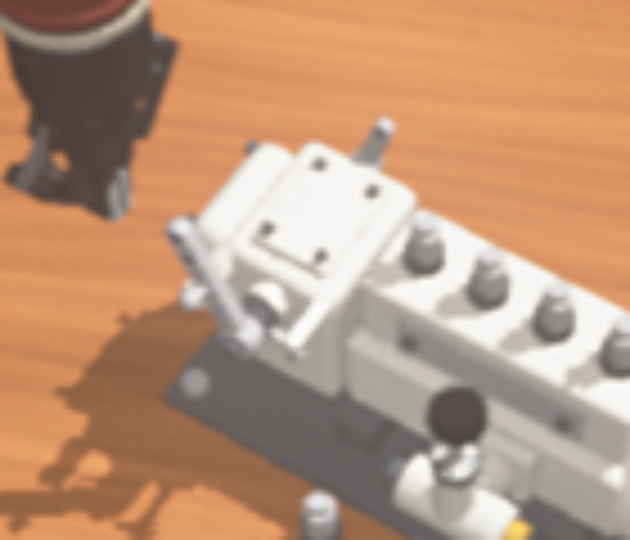

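The picture shows the gripper to the left of the lever tip (about 180,228). The dark points at (20,180) and (118,205) need checking, so I'll project the TCP into this image.

```bash
python3 - <<'E'
from h import *
c=np.load('pics/scene4.npz')
q=np.array([[.5554,-.1565,.1763],[.576,-.1144,.201],[.5554,-.1565,.25],[.65,.053,.174]])
p=cv2.projectPoints(q,c['rvec'],c['tvec'],c['intrinsics'],c['dist'])[0][:,0]
print(((p-[210,150])*4.5).round())
P=cloud(c); 
for v,u in((194,235),(195,236),(188,214),(190,216),(192,232)): print(P[v,u].round(3))
E
```

```text
[[108. 206.]
 [170. 219.]
 [ 94. 123.]
 [454. 405.]]
[ 0.566 -0.149  0.2  ]
[ 0.562 -0.148  0.19 ]
[ 0.605 -0.183  0.267]
[ 0.615 -0.175  0.273]
[ 0.571 -0.154  0.213]
```

The TCP projects to (108,206), right on the fingertip, and the other point is a knuckle at z 0.27. The full stop should come at about 96 mm of travel along tool x, so I'll push 80 mm first.

Call:
step_arm(
  steps=[
    [0,[0.01,0.004,-0.004],[0,0,0]],
    [0,[0.01,0,0],[0,0,0]],
    [0,[0.01,0,0],[0,0,0]],
    [0,[0.01,0,0],[0,0,0]],
    [0,[0.01,0,0],[0,0,0]],
    [0,[0.01,0,0],[0,0,0]],
    [0,[0.01,0,0],[0,0,0]],
    [0,[0.01,0,0],[0,0,0]],
    [0,[0,0,0],[0,0,0]],
  ],
)

```text
t: 9.38
ee_pos: [0.5931, -0.0856, 0.185]
ee_rot: [2.616, 1.736, -0.002]
ft_force: [-4.0, -6.1, 5.6]
grip_width: 0.0001
finger_force: 4.2
```

```bash
python3 st.py; python3 - <<'E'
from h import *
c=snap('scene','scene5');cv2.imwrite('pics/c6.png',cv2.resize(c['image'][:,:,::-1][150:270,210:350],None,fx=4.5,fy=4.5))
E
```

```text
9.375 [ 0.5931 -0.0856  0.185 ] [-4.0013769  -6.13228429  5.63148038] 0.00010041917758927264 [ 0.54025691  0.31383178 -0.57559684  1.63075928  0.18085966  1.24996438
 -0.46945839]
[[ 0.389  0.921  0.   ]
 [ 0.921 -0.389 -0.003]
 [-0.002  0.001 -1.   ]]
knob [ 0.1498 -0.0014  0.0107]
rest [-0.0333 -0.0045 -0.0159]
```

View pics/c6.png

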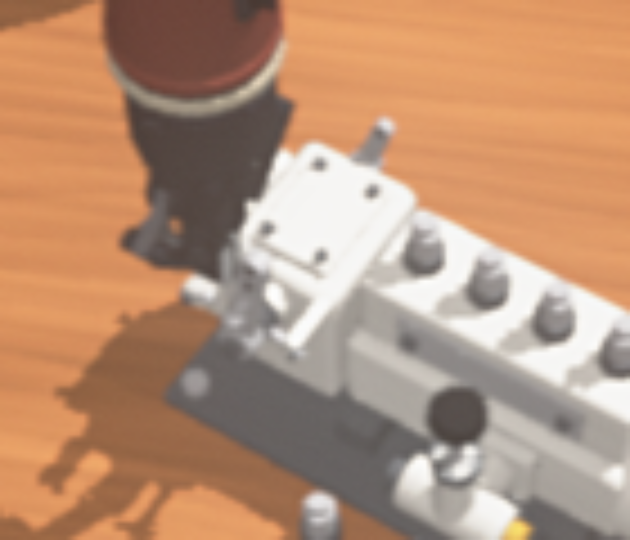

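The lever is coming over with about 7 N on the fingers, which are on its upper flank. I'll continue in small steps and watch the force.

Call:
step_arm(
  steps=[
    [0,[0.005,0,0.001],[0,0,0]],
    [0,[0.005,0,0.001],[0,0,0]],
    [0,[0.003,0,0.001],[0,0,0]],
    [0,[0.002,0,0],[0,0,0]],
    [0,[0,0,0],[0,0,0]],
  ],
)

```text
t: 10.05
ee_pos: [0.5988, -0.0723, 0.1824]
ee_rot: [2.616, 1.734, -0.002]
ft_force: [-4.0, -7.0, 7.9]
grip_width: -0.0002
finger_force: 4.9
```

Call:
step_arm(
  steps=[
    [0,[0.003,0,0],[0,0,0]],
    [0,[0,0,0],[0,0,0]],
  ],
)

```text
t: 10.3
ee_pos: [0.5997, -0.0701, 0.1819]
ee_rot: [2.617, 1.734, -0.004]
ft_force: [-3.5, -7.0, 4.6]
grip_width: 0.0001
finger_force: 4.8
```

Call:
step_arm(
  steps=[
    [0,[0.003,0,0],[0,0,0]],
    [0,[0,0,0],[0,0,0]],
  ],
)

```text
t: 10.55
ee_pos: [0.6004, -0.0683, 0.1814]
ee_rot: [2.617, 1.733, -0.006]
ft_force: [-4.6, -9.1, 3.7]
grip_width: -0.0
finger_force: 5.3
```

Call:
step_arm(
  steps=[
    [0,[0.003,0,0],[0,0,0]],
    [0,[0,0,0],[0,0,0]],
  ],
)

```text
t: 10.8
ee_pos: [0.6006, -0.0679, 0.1813]
ee_rot: [2.618, 1.73, -0.011]
ft_force: [-9.0, -15.4, 4.5]
grip_width: -0.0002
finger_force: 9.0
```

Call:
step_arm(
  steps=[
    [0,[0.003,0,0],[0,0,0]],
    [0,[0,0,0],[0,0,0]],
  ],
)

```text
t: 11.05
ee_pos: [0.6009, -0.0676, 0.1812]
ee_rot: [2.619, 1.726, -0.016]
ft_force: [-13.7, -21.9, 8.0]
grip_width: 0.0001
finger_force: 12.9
```

```bash
python3 st.py; python3 - <<'E'
from h import *
c=snap('scene','scene6');cv2.imwrite('pics/c7.png',cv2.resize(c['image'][:,:,::-1][165:255,230:330],None,fx=6,fy=6,interpolation=cv2.INTER_CUBIC))
b=np.array([.591,-.0783,.12]);y=np.array([-.384,-.923,0])
q=[b+.09*(np.sin(a)*y+np.cos(a)*np.array([0,0,1])) for a in(-.45,-.3,0)]
p=cv2.projectPoints(np.array(q),c['rvec'],c['tvec'],c['intrinsics'],c['dist'])[0][:,0]
print(((p-[230,165])*6).round())
E
```

```text
11.05 [ 0.6009 -0.0676  0.1812] [-13.73084206 -21.86989451   8.00746341] 6.04852547635138e-05 [ 0.50224542  0.33276885 -0.57886174  1.61721591  0.19901854  1.25511238
 -0.52007139]
[[ 0.394  0.919 -0.006]
 [ 0.919 -0.394 -0.01 ]
 [-0.011 -0.002 -1.   ]]
knob [ 0.1303 -0.0024  0.0057]
rest [-0.0531 -0.0044 -0.0192]
[[267. 287.]
 [240. 266.]
 [184. 231.]]
```

View pics/c7.png

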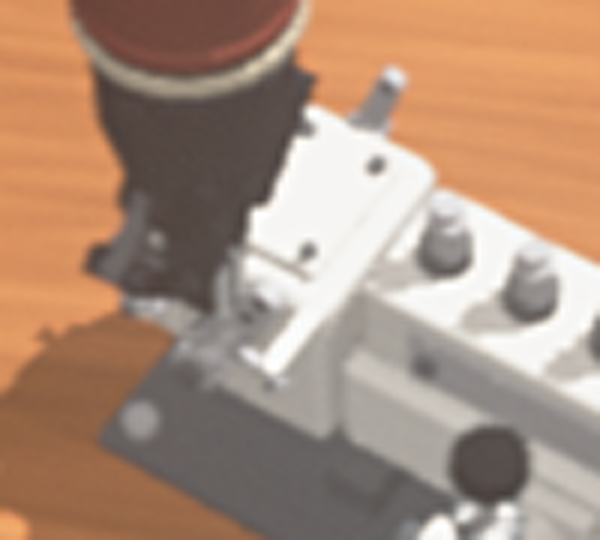

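The force rises steeply (26 N) with no more motion, so this is a hard stop. The rounded tip appears at about (268,293) in the crop, against (267,287) projected for the full stop. I'll confirm with depth that it is the lever on its stop.

```bash
python3 - <<'E'
from h import *
b=np.array([.591,-.0783,.12]);y=np.array([-.384,-.923,0]);o=np.array([.923,-.384,0])
for n in('scene4','scene6'):
    c=np.load(f'pics/{n}.npz');P=cloud(c);I=c['image'].astype(int);r=P-b
    Y=r@y;O=r@o;Z=r[...,2]
    m=(abs(O)<.018)&(Z>.03)&(Z<.1)&(abs(Y)<.065)&(I.sum(-1)>300)
    v,u=np.nonzero(m);print(n,m.sum())
    k=np.argsort(-Z[m])
    for i in k[::max(1,len(k)//22)]: print(u[i],v[i],'Y%.0f O%.0f Z%.0f ang %.2f'%(Y[m][i]*1e3,O[m][i]*1e3,Z[m][i]*1e3,np.arctan2(-Y[m][i],Z[m][i])),I[v[i],u[i]])
E
```

```text
scene4 145
250 200 Y30 O3 Z86 ang -0.33 [241 240 242]
250 201 Y30 O3 Z82 ang -0.35 [234 231 232]
249 199 Y36 O-1 Z81 ang -0.42 [223 224 224]
251 201 Y30 O-0 Z78 ang -0.36 [233 230 230]
246 201 Y41 O5 Z76 ang -0.49 [176 136 115]
247 202 Y39 O4 Z72 ang -0.49 [146 121 111]
252 205 Y24 O4 Z71 ang -0.33 [173 166 166]
248 203 Y37 O3 Z68 ang -0.50 [125 109 102]
252 206 Y24 O4 Z67 ang -0.35 [148 143 140]
250 206 Y31 O5 Z63 ang -0.45 [138 127 123]
251 207 Y28 O5 Z61 ang -0.43 [111 101  97]
253 208 Y23 O4 Z58 ang -0.37 [146 141 140]
254 210 Y18 O6 Z57 ang -0.31 [144 140 138]
257 210 Y13 O1 Z54 ang -0.23 [215 209 209]
257 209 Y15 O-2 Z53 ang -0.28 [218 215 214]
254 213 Y17 O9 Z49 ang -0.33 [180 176 175]
251 210 Y28 O6 Z48 ang -0.54 [185 138 110]
252 210 Y27 O3 Z46 ang -0.54 [153 133 123]
257 212 Y14 O1 Z44 ang -0.31 [200 195 194]
252 214 Y22 O11 Z42 ang -0.48 [221 221 222]
256 214 Y14 O5 Z41 ang -0.33 [169 164 163]
252 215 Y21 O12 Z39 ang -0.50 [233 233 234]
253 218 Y15 O17 Z37 ang -0.40 [163 145 137]
255 215 Y18 O5 Z33 ang -0.49 [182 178 177]
256 216 Y15 O5 Z31 ang -0.45 [137 130 128]
scene6 1
[... 432 characters left out ...]
8 217]
270 214 Y-30 O6 Z76 ang 0.38 [147 143 140]
273 215 Y-37 O4 Z75 ang 0.46 [120 114 112]
271 212 Y-27 O-3 Z71 ang 0.36 [177 171 167]
270 215 Y-29 O5 Z70 ang 0.39 [138 133 132]
266 216 Y-21 O11 Z67 ang 0.31 [136 132 128]
273 216 Y-35 O1 Z66 ang 0.49 [108 101  99]
266 217 Y-22 O12 Z64 ang 0.33 [141 137 133]
268 216 Y-23 O5 Z62 ang 0.36 [143 139 137]
269 217 Y-25 O5 Z58 ang 0.41 [130 124 122]
273 219 Y-36 O3 Z55 ang 0.57 [142 136 134]
271 220 Y-31 O5 Z50 ang 0.56 [137 133 131]
264 222 Y-19 O18 Z47 ang 0.38 [148 143 141]
266 220 Y-19 O10 Z46 ang 0.39 [143 138 135]
265 221 Y-18 O12 Z43 ang 0.39 [140 135 132]
266 219 Y-16 O5 Z42 ang 0.36 [139 133 131]
270 222 Y-28 O6 Z40 ang 0.62 [153 149 148]
```

The lever points run to Y ≈ -39 mm at Z ≈ 80 mm, mirroring the rest pose (angle about +0.45), so it is on the full-delivery stop. I'll hold for a moment, check it is steady, then hand in.

Call:
step_arm(
  steps=[
    [0,[0,0,0],[0,0,0]],
    [0,[0,0,0],[0,0,0]],
    [0,[0,0,0],[0,0,0]],
    [0,[0,0,0],[0,0,0]],
  ],
)

```text
t: 11.6
ee_pos: [0.6008, -0.0676, 0.1812]
ee_rot: [2.619, 1.726, -0.016]
ft_force: [-13.4, -22.2, 8.2]
grip_width: 0.0002
finger_force: 12.8
```

```bash
python3 -c "
from workcell import arm
s=arm.sense();print(s['t'],s['ee_pos'],s['ft_force'])
if abs(s['ft_force'][1])>12: print(arm.sign_off())"
```

```text
11.6 [ 0.60082335 -0.06758928  0.18117499] [-13.44587311 -22.22650397   8.20445029]
the job is handed in; nothing more can be done
None
```

I gave the hand primer two full strokes and let it spring back up after each, and I handed the job in at 11.6 s with the fingers holding the control lever on its full-delivery stop at about 26 N; the verdict was not returned.

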